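# Set a pointer angle gauge on a crowned blank and hold it on its mark

## Robot

A 6-joint arm with a two-finger parallel gripper is mounted at the origin on the work surface. World frame = base frame: x ahead of the robot, y to its left, z up, the work surface at z = 0. Lengths are in m, angles in degrees, forces in N, time in s.
With the tool pointing down it reaches from about 0.25 to 0.725 m from the base axis. Payload 9.7 kg.
Tool frame: the origin (TCP) lies at the very end of the fingers, on their centre line; the grasp point (between the pads) lies 19 mm behind it (bot.grip_point_offset is the z of the grasp point in the tool frame, in m); z points along the fingers, x is the direction in which the jaws open and shut, and the axes are right-handed (so a half turn about z gives the same grasp; the last joint's range is limited). The gripper opens to 85 mm and grips with 20 to 120 N. Pads are 22 mm wide; open, the fingers measure 114 mm over their backs; the gripper's body (76 mm by 85 mm) begins 54 mm behind the grasp point. The pads swing forward as they close: fully open they stand 13 mm farther back than shut.
Start: joints at [70.818, 4.979, 10.078, 95.1, 0, 90], TCP at [0.181, 0.519, 0.231] pointing down, gripper open.
Joint ranges: [-179.16, 179.16], [-48.56, 103.87], [-65.8, 70.77], [-126.05, 130.52], [-82.76, 87.17], [-180, 180]. Speed limits (degrees/s): [127.2, 127.2, 147.25, 180, 180, 180].

## Interface

Orientations are given as [roll, pitch, yaw] about the fixed x, y, z axes, in that order (R = Rz(yaw) Ry(pitch) Rx(roll)).
In Python, from workcell import get_obs, viewer, job_done, bot gives the robot as it stands.
- The arm moves only by the shell command python3 -m handwheel 'ROWS' [FORCE]. ROWS is JSON, a list of rows, each a list of 5 numbers: the closure, from 0 (fully open) to 1 (shut), then the shift along the world's x, y, z in m, then the turn about the world's z in degrees. A call has 1 to 5 rows; each row is the pose to reach, as a shift and turn from the pose measured when the call began; what a row does not reach only later rows make up. A row lasts 1/10 s, in which the tool goes at most 50 mm and 8.59 degrees, less where a joint would pass 70% of its speed; a pose out of reach is approached as far as the arm can. A call with a gripper value outside its range is refused whole. The fingers move at their own pace and stop on an object; FORCE is the grip in N (left out, the last holds). Time passes only in rows, so rows that repeat a pose let the fingers close. It gives the time, the measured TCP pose, the force and the opening at its end, in the units of the state.
- get_obs(): the state, without advancing time (a new reading comes with each control period).
- viewer.camera(name): name is "scene" or "top" or "wrist"; returns a dict with "color" (420x560x3 uint8, blue, green, red), "K" (3x3 intrinsics, pixels), "origin" and "orientation" of the camera in the world. Camera axes: x right, y down, z forward; pixel columns grow to the right and rows downward; lengths in m; the calibration is good to about 2 mm. A picture is of the moment at which its call begins. There is no depth.
- job_done(): hands the job in, once; it reports no verdict.
The state is a dict: "time": time; "q": joint angles; "qd": joint speeds; "joint_efforts": joint torques, N m; "ee_pos": TCP position; "tcp_rot": TCP orientation; "wrist_force": force on the tool from outside, world axes, zero at the start; "torque": the same for the moment, N m; "opening": finger opening in m.
Only numpy, scipy, OpenCV 4.12 (cv2) and the standard library are available. Lean on these libraries where they do the work, as an engineer would, in place of code of your own. Each camera call takes 0.05 s, during which the arm holds its last target.

## Task

Slip the half-round blackwood blank by the hole in its tang down over the dark steel bench peg until it lies flat on the bench, and let go of it. Then lift the angle gauge by its handle, rest the middle of its foot lightly on the blank's rounded crown, foot square across the crown, and rock it until the free-swinging black pointer settles over the red tab on the dial. Finish still holding it there by its handle, foot pressed on the crown and pointer still on the tab, so I can scribe along it; leave the mallet, try square and scoop where they lie.

Things in the scene. Friction and masses are not known exactly. Their poses are not given: they have to be found in the camera images.
- blank: Loose blank of dark wood, about 0.26 kg (varies by a third). A half-round part, 70 mm long (along its x), 50 mm wide (along y), 50 mm high: vertical sides up to 25 mm, above that a half cylinder of radius 25 mm whose axis runs along x at height 25 mm. From its -x end a flat, slightly browner tang, 50 x 50 x 20 mm thick, carries the hole. Origin: centre of the underside of the half-round part; z up. It can be gripped across its 50 mm width (closing along its y) from above.
- hole (a point): Centre of the through hole (21 mm diameter) in the tang, on the underside; 60 mm from the blank's origin along its -x.
- crown (a point): Top middle of the blank's crown, 50 mm above its underside, straight over its origin.
- peg: Upright dark steel peg fixed in the bench, 14 mm diameter, 42 mm high, the top 8 mm tapering to 6 mm diameter. Origin: its axis at the bench top. Its place varies.
- gauge: Loose angle gauge, about 0.25 kg (varies by a third), 138 mm high, standing on a wooden foot bar 120 mm (along its y) x 36 mm (x) x 14 mm. A cream dial board 84 mm wide stands on the foot and faces +x of the gauge; pointer and tab turn in front of it about one pivot 88 mm above the underside. On top a wooden handle block, 30 mm (x) x 36 mm (y), from 94 to 138 mm height. Origin: centre of the foot's underside; z up along the handle.
- foot (a point): Centre of the underside of the gauge's foot (the gauge's origin).
- handle (a point): Middle of the gauge's handle block, 118 mm above the foot's underside: the place to grip.
- pointer (a joint): Angle (rad) of the black pointer about the gauge's x axis; 0 when it points straight at the foot, positive when its tip lies towards the gauge's +y. It is a free, lightly damped pendulum that hangs plumb (settles in about 1 s), so tipping the gauge with its +y end down by an angle makes it read plus that angle.
- tab (a joint): Angle (rad) of the red tab, same pivot, zero and sense as the pointer; it is locked to the dial and differs from run to run (0.12 to 0.34). The pointer is on the tab when both angles agree.
- pointer_tip (a point): Tip of the pointer, 60 mm from the pivot.
- tab_mid (a point): Middle of the red tab (10 mm wide, 14 mm long), 60 mm from the pivot; it coincides with the pointer tip when the pointer is exactly on the tab.
- mallet: Bystander: mahogany mallet lying on the bench, head 70 x 120 x 80 mm, round handle 200 mm long to its -x. Origin on the underside, 100 mm from the head's middle. Leave alone.
- try_square: Bystander: try square lying flat, wooden stock 110 x 22 x 14 mm, brass blade about 135 mm long. Origin under the stock's middle. Leave alone.
- scoop: Bystander: cedar scoop, round bowl 72 mm across and 30 mm high, handle 85 mm long to its -x. Origin under the bowl. Leave alone.
Not all that is in view belongs to the job. What is meant by the gauge is not blue, orange or turquoise, and is the larger of those in its own colour.

How it is judged (in metres and radians):
On the way, in this order (a step that is already met when the one before it is completed fails the run):
1. the blank lies flat on the bench with the peg through its hole, released (horizontal distance between hole and peg below 0.006 m and height (world z) of blank below 0.005 m and angle between blank's own z axis and vertical below 0.06 rad and contact force between the fingers and blank below 0.1 N), for 0.2 s.
2. the held gauge's foot touches the blank's crown, middle on the crown and square across it (contact force between gauge and blank above 0.3 N and horizontal distance between foot and crown below 0.025 m and height (world z) of foot above 0.04 m and angle between the x axis of gauge and the x axis of blank, either way round below 0.25 rad), for 0.2 s.
At the end, for the whole second after the job is handed in: Blank flat on bench (5 mm, 0.06 rad), hole within 6 mm of peg axis, not gripped; gauge gripped (>2 N), foot on blank at 0.3-25 N, foot centre above 40 mm and within 25 mm of crown middle, square to 0.25 rad; pointer untouched, still (<0.3 rad/s), tip within 5 mm of tab middle (all of step 1 and all of step 2 and contact force between gauge and blank below 25 N and distance between pointer_tip and tab_mid below 0.005 m and velocity of joint pointer between -0.3 and 0.3 rad/s and contact force between anything else and pointer below 0.05 N and contact force between the fingers and gauge above 2 N); the arm keeps its last pose, push and grip.
It fails at once if the mallet is moved over 30 mm (distance of mallet from where it was at the start of the episode above 0.03 m).
It fails at once if the try square is moved over 30 mm (distance of try_square from where it was at the start of the episode above 0.03 m).
It fails at once if the scoop is moved over 30 mm (distance of scoop from where it was at the start of the episode above 0.03 m).
It fails at once if the gauge is rammed on the blank with over 60 N (contact force between gauge and blank above 60 N).
It also fails if it takes over 61 s, if anything falls off the work surface, if the arm or the gripper's body presses on something with over 40 N, if the wrist force passes 120 N, or if a joint passes its speed limit or range.

## Working session

There is one attempt and no reset: what is moved stays moved. The work goes in short steps, Python scripts to look and compute and a shell command to move; the robot and the scene stay as the last step left them, time stands still between calls to the robot, and variables do not carry over. Pictures are saved under pics/ and viewed, and the job is handed in when it is done.

```bash
ls; mkdir -p pics
python3 - <<'E'
from workcell import get_obs, viewer, bot
import cv2
o=get_obs(); print({k:o[k] for k in('time','ee_pos','tcp_rot','opening','wrist_force')}, bot.grip_point_offset)
for n in('scene','top','wrist'):
    c=viewer.camera(n); cv2.imwrite(f'pics/{n}0.png',c['color']); print(n,c['K'],c['origin'],c['orientation'])
E
```

```text
pics
{'time': 0.0, 'ee_pos': array([0.18064294, 0.51923462, 0.23057025]), 'tcp_rot': array([1.79999383e+02, 7.80782138e-02, 7.08175034e+01]), 'opening': 0.08544557796054063, 'wrist_force': array([0.4462589 , 0.02556528, 0.45573628])} -0.0187
scene [[491.74793537   0.         286.23808411]
 [  0.         491.74793537 206.89456039]
 [  0.           0.           1.        ]] [ 1.30897413 -0.12272129  0.95788921] [-138.01144233    0.41839326   79.81209008]
top [[542.80587592   0.         272.41933242]
 [  0.         542.80587592 220.68391556]
 [  0.           0.           1.        ]] [0.23397301 0.00355638 1.73855345] [-170.01891534   -0.91822823  -90.24674147]
wrist [[368.93882669   0.         277.08020942]
 [  0.         368.93882669 207.39149192]
 [  0.           0.           1.        ]] [0.11424374 0.54250945 0.37430687] [1.63982223e+02 7.35996394e-02 7.07693963e+01]
```

View pics/scene0.png

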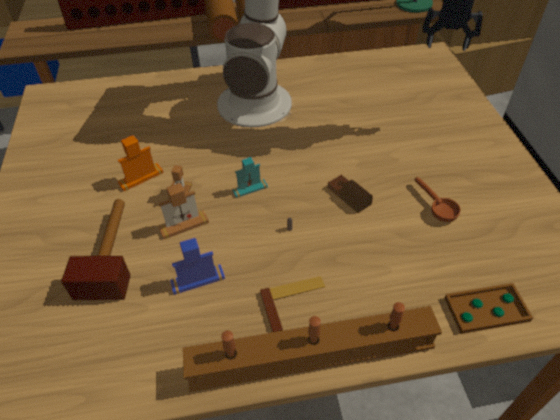

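View pics/top0.png

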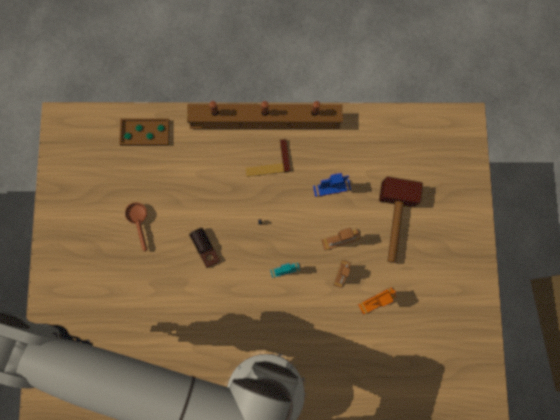

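View pics/wrist0.png

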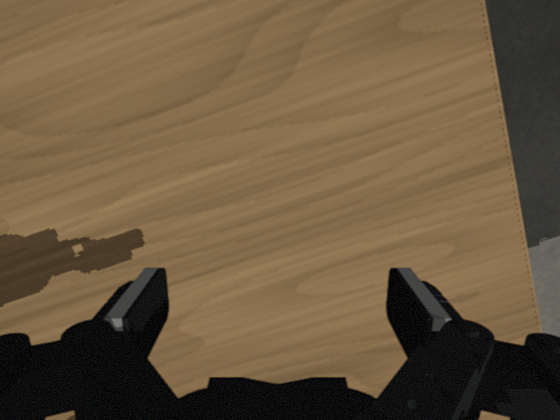

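Candidates for the gauge in the scene view: orange (137,165), small wooden (178,185), large wooden (183,207), turquoise (249,177), blue (195,265). By the description it is the large wooden one at (183,207). The blank is at (350,193) and the peg at (290,223). I'll check this in close crops.

Run:
```python
import cv2, numpy as np
s=cv2.imread('pics/scene0.png'); t=cv2.imread('pics/top0.png')
a=cv2.resize(s[150:250,140:240],(400,400),interpolation=cv2.INTER_CUBIC)
b=cv2.resize(s[160:240,280:380],(400,320),interpolation=cv2.INTER_CUBIC)
c=cv2.resize(t[210:310,310:410],(400,400),interpolation=cv2.INTER_CUBIC)
d=cv2.resize(t[205:285,180:280],(400,320),interpolation=cv2.INTER_CUBIC)
cv2.imwrite('pics/crop_s.png',np.hstack([a,cv2.copyMakeBorder(b,0,80,0,0,0)]))
cv2.imwrite('pics/crop_t.png',np.hstack([c,cv2.copyMakeBorder(d,0,80,0,0,0)]))
```

```text
(no output)
```

View pics/crop_s.png

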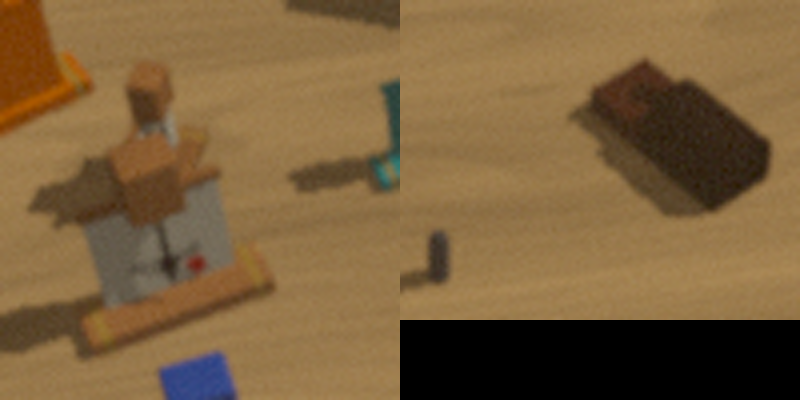

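View pics/crop_t.png

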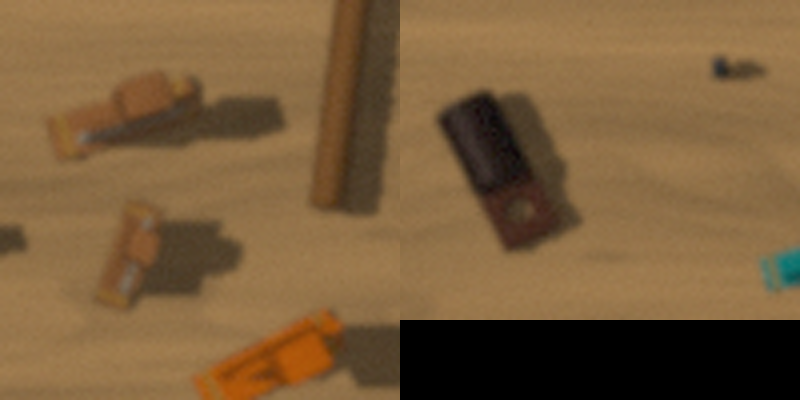

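The large wooden one, with cream dial, black pointer and red tab (scene ≈(182,207)), matches. The hole is in the browner tang, at top ≈(210,257). Next I'll work out coarse positions.

```bash
cat > h.py <<'E'
import numpy as np, cv2, os
from scipy.spatial.transform import Rotation as R
from workcell import get_obs, viewer, bot
def cam(n):
    c=viewer.camera(n); return c
def rot(c): return R.from_euler('xyz',c['orientation'],degrees=True).as_matrix()
def ray(c,uv,z):
    d=rot(c)@np.linalg.solve(c['K'],[uv[0],uv[1],1.]); o=np.array(c['origin'])
    return o+d*(z-o[2])/d[2]
def proj(c,P):
    p=(np.atleast_2d(P)-c['origin'])@rot(c); q=p@c['K'].T; return q[:,:2]/q[:,2:]
def crop(c,name,x0,x1,y0,y1,s):
    im=c['color'][y0:y1,x0:x1]
    cv2.imwrite(f'pics/{name}.png',cv2.resize(im,None,fx=s,fy=s,interpolation=cv2.INTER_CUBIC))
E
python3 - <<'E'
from h import *
np.set_printoptions(precision=4,suppress=True)
t=cam('top'); s=cam('scene')
print('hole',ray(t,(210.25,257.25),.02)); print('crown end',ray(t,(196.75,230.75),.05))
print('peg top',ray(t,(259.75,220.5),.042),'peg base scene',ray(s,(289.75,230),0),'peg top scene',ray(s,(289.5,218.5),.042))
print('handle top',ray(t,(345.75,233.25),.138))
# foot top corners from crop
for p in [(47,115),(62,158),(203,100),(185,72)]: print('foot',ray(t,(310+p[0]/4,210+p[1]/4),.014))
for p in [(83,322),(262,250),(100,352),(272,285)]: print('foot s',ray(s,(140+p[0]/4,150+p[1]/4),.014 if p[1]<330 and p[1]!=285 else 0))
print('small handle',ray(t,(310+145/4,210+248/4),.1))
E
```

```text
hole [0.4189 0.1724 0.02  ]
crown end [0.4993 0.2131 0.05  ]
peg top [0.5331 0.0153 0.042 ] peg base scene [0.5377 0.0177 0.    ] peg top scene [0.5356 0.0176 0.042 ]
handle top [ 0.4771 -0.2423  0.138 ]
foot [ 0.4782 -0.1836  0.014 ]
foot [ 0.4435 -0.1949  0.014 ]
foot [ 0.4902 -0.3096  0.014 ]
foot [ 0.513  -0.2958  0.014 ]
foot s [ 0.4921 -0.2993  0.014 ]
foot s [ 0.4527 -0.1859  0.014 ]
foot s [ 0.5063 -0.2917  0.    ]
foot s [ 0.4711 -0.1826  0.    ]
small handle [ 0.3645 -0.2464  0.1   ]
```

```bash
python3 -m handwheel '[[0,0.032,-0.036,0,8],[0,0.064,-0.072,0,16],[0,0.096,-0.108,0,24],[0,0.127,-0.143,0,32],[0,0.159,-0.179,0,40]]'; python3 -c "
from h import *
print(get_obs()['q'],get_obs()['tcp_rot'])"
```

```text
time: 0.75
ee_pos: [0.3338, 0.347, 0.231]
tcp_rot: [180.0, 0.0, 109.6]
wrist_force: [0.7, 1.0, -0.3]
opening: 0.0854
[ 4.61347428e+01 -4.39575262e+00  6.35772153e-01  9.50282975e+01
 -3.37767456e-02  2.65191195e+01] [1.79982031e+02 2.87819787e-02 1.09615618e+02]
```

```bash
python3 -m handwheel '[[0,0.034,-0.036,0,4],[0,0.068,-0.072,0,7],[0,0.102,-0.11,0,7],[0,0.136,-0.148,0,7],[0,0.136,-0.148,0,7]]'; python3 -c "
from h import *
import time
print(get_obs()['q'],get_obs()['tcp_rot'])
c=cam('wrist'); cv2.imwrite('pics/w1.png',c['color'])"
```

```text
time: 1.25
ee_pos: [0.4724, 0.1951, 0.2304]
tcp_rot: [-180.0, 0.1, 116.3]
wrist_force: [-0.8, 0.1, -0.2]
opening: 0.0854
[ 2.24891056e+01 -3.82561020e-01  4.44660310e+00  9.48307044e+01
 -8.86165820e-02 -3.82613779e+00] [-1.79992550e+02  8.83162841e-02  1.16315250e+02]
```

View pics/w1.png

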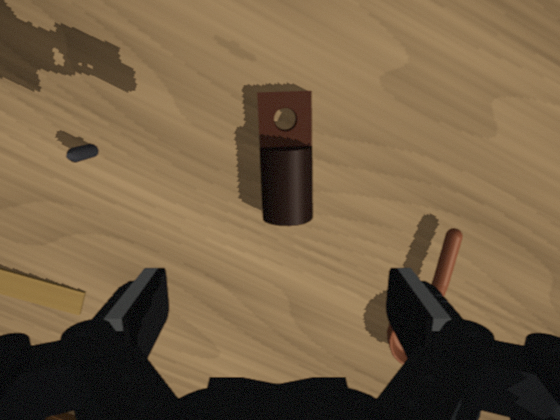

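Blank with hole at (286,118), half-round from (261..313,147..222), and the peg at top (92,150), base (72,155). I'll refine with this calibrated view.

Run:
```python
from h import *
np.set_printoptions(precision=4,suppress=True)
c=cam('wrist'); print(c['origin'],c['orientation'])
crop(c,'w1b',230,340,75,235,4)
crop(c,'w1p',45,115,125,175,8)
for n,p,z in [('hole top',(286,118),.02),('tang corner',(258,92),.02),('tang corner',(311,91),.02),('crown far end',(287,213),.05),('peg top',(94,150),.042),('peg base',(72,156),0)]:
    print(n,ray(c,p,z))
```

```text
[0.4082 0.1656 0.3742] [164.0046   0.0238 116.3082]
hole top [0.4177 0.1795 0.02  ]
tang corner [0.4084 0.146  0.02  ]
tang corner [0.3861 0.1892 0.02  ]
crown far end [0.4923 0.2172 0.05  ]
peg top [0.5184 0.0368 0.042 ]
peg base [0.548  0.0024 0.    ]
```

View pics/w1b.png

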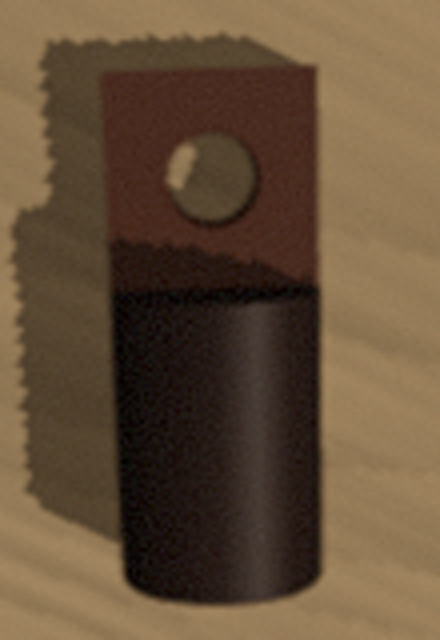

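View pics/w1p.png

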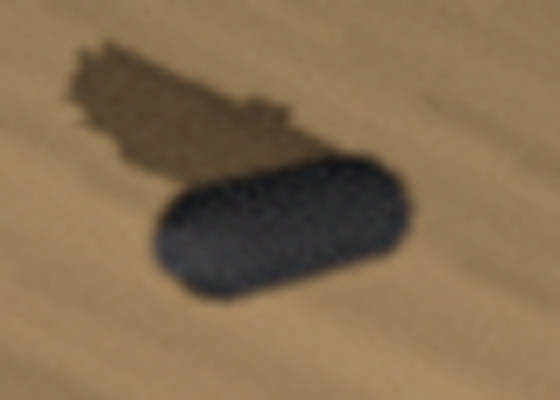

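Run:
```python
from h import *
np.set_printoptions(precision=4,suppress=True)
c=cam('wrist')
f=lambda a,b:(230+a/4,75+b/4)
P={}
for n,p,z in [('hole',f(212,176),.02),('tA',f(102,72),.02),('tB',f(316,68),.02),('sA',f(125,578),.025),('sB',f(322,572),.025),('jA',f(112,290),.02),('jB',f(319,288),.02),('pegtop',(68,155.3),.042),('pegbase',(89.5,150.6),0)]:
    P[n]=ray(c,p,z); print(n,P[n])
d=P['tA']-P['tB']; print('w',np.hypot(*d[:2]),'yaw from tang end',np.degrees(np.arctan2(d[1],d[0]))+90)
m=(P['tA']+P['tB'])/2; m2=(P['sA']+P['sB'])/2; e=m2-m; print('len',np.hypot(*e[:2]),'yaw',np.degrees(np.arctan2(e[1],e[0])))
# fit: hole, corners -> pose via least squares
from scipy.optimize import least_squares
M={'hole':(-.06,0,.02),'tA':(-.085,-.025,.02),'tB':(-.085,.025,.02),'jA':(-.035,-.025,.02),'jB':(-.035,.025,.02)}
pix={'hole':f(212,176),'tA':f(102,72),'tB':f(316,68)}
pix['sA']=f(123,575); pix['sB']=f(322,570)
M['sA']=(.035,-.025,.025); M['sB']=(.035,.025,.025)
def r(x):
    Q=np.array([M[k] for k in pix]); co,si=np.cos(x[2]),np.sin(x[2])
    W=np.c_[x[0]+co*Q[:,0]-si*Q[:,1],x[1]+si*Q[:,0]+co*Q[:,1],Q[:,2]]
    return (proj(c,W)-np.array([pix[k] for k in pix])).ravel()
s=least_squares(r,[.47,.2,.47]); print(s.x[:2],np.degrees(s.x[2]),s.fun.round(1))
x=s.x; print('hole',x[:2]-.06*np.array([np.cos(x[2]),np.sin(x[2])]))
```

```text
hole [0.4188 0.1787 0.02  ]
tA [0.4093 0.1457 0.02  ]
tB [0.3867 0.1893 0.02  ]
sA [0.5152 0.2028 0.025 ]
sB [0.492 0.246 0.025]
jA [0.4531 0.1692 0.02  ]
jB [0.4307 0.2133 0.02  ]
pegtop [0.5326 0.0188 0.042 ]
pegbase [0.5342 0.0181 0.    ]
w 0.0490794389684347 yaw from tang end 27.4283312355793
len 0.12001116199300474 yaw 28.312209457335832
[0.4725 0.2074] 28.118078653362563 [ 0.   0.9 -0.4 -0.2  0.6 -0.9 -0.4  0.2  0.2  0.1]
hole [0.4195 0.1791]
```

```bash
python3 -m handwheel '[[0,-0.0087,0.0076,-0.045,1.8],[0,-0.0087,0.0076,-0.09,1.8],[0,-0.0087,0.0076,-0.135,1.8],[0,-0.0087,0.0076,-0.175,1.8],[0,-0.0087,0.0076,-0.175,1.8]]'; python3 -c "
from h import *
c=cam('wrist'); cv2.imwrite('pics/w2.png',c['color'])"
```

```text
time: 1.9
ee_pos: [0.4568, 0.2065, 0.0509]
tcp_rot: [-179.5, -0.0, 118.5]
wrist_force: [-0.6, 0.5, 0.6]
opening: 0.0855
```

View pics/w2.png

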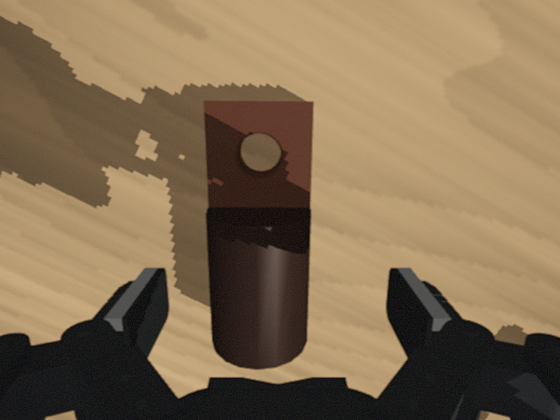

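Run:
```python
from h import *
np.set_printoptions(precision=4,suppress=True)
o=get_obs(); print(o['ee_pos'],o['tcp_rot'])
c=cam('wrist')
from scipy.optimize import least_squares
M={'hole':(-.06,0,.02),'tA':(-.085,-.025,.02),'tB':(-.085,.025,.02),'sA':(-.035,-.025,.025),'sB':(-.035,.025,.025)}
pix={'hole':(260,152),'tA':(204.5,101.5),'tB':(313.5,102.5)}
def r(x):
    Q=np.array([M[k] for k in pix]); co,si=np.cos(x[2]),np.sin(x[2])
    W=np.c_[x[0]+co*Q[:,0]-si*Q[:,1],x[1]+si*Q[:,0]+co*Q[:,1],Q[:,2]]
    return (proj(c,W)-np.array([pix[k] for k in pix])).ravel()
s=least_squares(r,[.47,.2,.47]); print(s.x[:2],np.degrees(s.x[2]),s.fun.round(1))
x=s.x; u=np.array([np.cos(x[2]),np.sin(x[2])]); print('grip',x[:2]-.01*u)
o=get_obs(); print(o['ee_pos'],o['tcp_rot'])
```

```text
[0.4586 0.2071 0.0544] [-179.7421   -0.0182  118.4853]
[0.4752 0.2062] 28.098228166623024 [-0.4  2.6  0.9 -1.1 -0.5 -1.4]
grip [0.4664 0.2015]
[0.4602 0.2075 0.0569] [-179.9716    0.005   118.4642]
```

```bash
python3 -m handwheel '[[0,0.0048,-0.0055,-0.005,-0.4],[0,0.0048,-0.0055,-0.02,-0.4],[0,0.0048,-0.0055,-0.037,-0.4],[0,0.0048,-0.0055,-0.052,-0.4],[0,0.0048,-0.0055,-0.052,-0.4]]' 40; python3 -c "
from h import *
c=cam('wrist'); cv2.imwrite('pics/w3.png',c['color']);o=get_obs(); print(o['ee_pos'],o['tcp_rot'])"
```

```text
time: 2.5
ee_pos: [0.464, 0.2015, 0.0028]
tcp_rot: [-179.8, -0.0, 118.0]
wrist_force: [-0.8, -0.1, -0.3]
opening: 0.0854
[0.46457254 0.20171711 0.0040595 ] [-1.79883141e+02 -4.71294764e-03  1.18050042e+02]
```

View pics/w3.png

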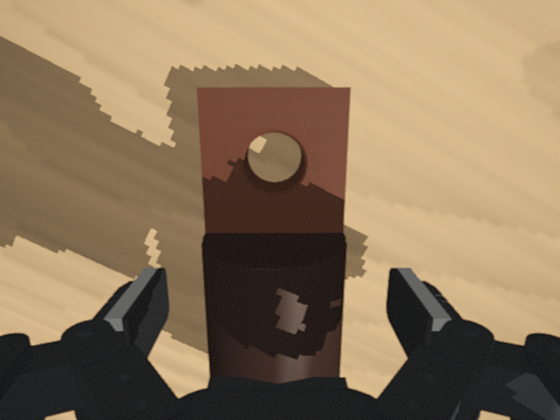

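The blank is centred between the jaws (tang centre at column 274 against 277), so I'm closing on it.

```bash
python3 -m handwheel '[[1,0,0,0.0,0],[1,0,0,0.0,0],[1,0,0,0.0,0],[1,0,0,0.0,0],[1,0,0,0,0]]' 50; python3 -m handwheel '[[1,0,0,0.0,0],[1,0,0,0.02,0],[1,0,0,0.05,0],[1,0,0,0.08,0],[1,0,0,0.08,0]]'; python3 -c "
from h import *
c=cam('wrist'); cv2.imwrite('pics/w4.png',c['color']);o=get_obs(); print(o['ee_pos'],o['tcp_rot'],o['opening'],o['wrist_force'],o['torque'])"
```

```text
time: 3.05
ee_pos: [0.4651, 0.2019, 0.005]
tcp_rot: [-180.0, 0.0, 118.0]
wrist_force: [-1.0, 0.1, 6.0]
opening: 0.0494
time: 3.55
ee_pos: [0.4668, 0.2027, 0.0889]
tcp_rot: [179.7, 0.0, 118.0]
wrist_force: [-0.2, 0.2, -2.6]
opening: 0.0492
[0.46608134 0.20241515 0.08663152] [1.79849172e+02 1.56990258e-02 1.18051950e+02] 0.04922763552805495 [ 2.76039492e-03  7.37926295e-01 -2.90107122e+00] [-0.00833501 -0.04160975  0.03906307]
```

View pics/w4.png

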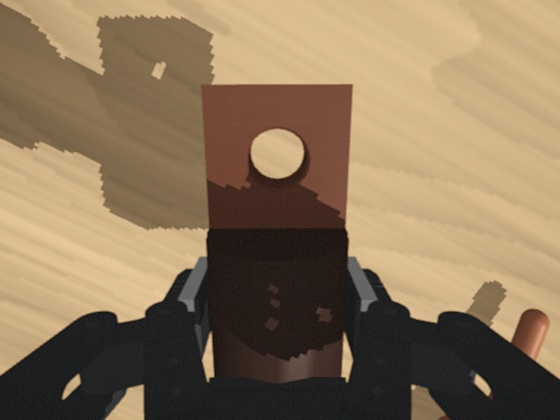

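```bash
python3 -m handwheel '[[1,0.024,-0.037,0,-6],[1,0.047,-0.074,0,-12],[1,0.07,-0.11,0,-18],[1,0.094,-0.148,0,-23],[1,0.117,-0.184,0,-28]]'; python3 -m handwheel '[[1,0,0,0,0],[1,0,0,0,0],[1,0,0,0,0]]'
python3 - <<'E'
from h import *
np.set_printoptions(precision=4,suppress=True)
c=cam('wrist'); cv2.imwrite('pics/w5.png',c['color']);o=get_obs(); print(o['ee_pos'],o['tcp_rot'],o['opening'])
E
```

```text
time: 4.1
ee_pos: [0.5831, 0.0166, 0.0849]
tcp_rot: [180.0, 0.0, 89.8]
wrist_force: [0.1, 0.4, -2.1]
opening: 0.0491
time: 4.4
ee_pos: [0.5822, 0.0172, 0.0837]
tcp_rot: [-179.9, 0.0, 89.9]
wrist_force: [0.9, -0.5, -2.4]
opening: 0.0493
[0.5823 0.0175 0.0841] [-179.9508    0.0062   89.9348] 0.049383922142734946
```

View pics/w5.png

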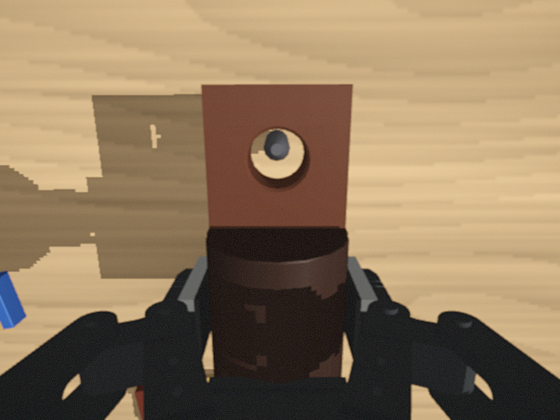

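The peg shows through the hole, near (277,145). I'll zoom in and compute the residual.

Run:
```python
from h import *
np.set_printoptions(precision=4,suppress=True)
c=cam('wrist'); o=get_obs(); print(o['ee_pos'],o['tcp_rot'])
crop(c,'w5b',235,320,115,195,7)
print(c['origin'])
z=o['ee_pos'][2]-.005
for P in [(.5335,.018,.042),(.5335,.018,0)]: print('pred peg',proj(c,P))
```

```text
[0.5825 0.0177 0.0845] [-179.9883    0.0124   89.9474]
[0.5121 0.0177 0.2279]
pred peg [[277.8482 146.362 ]]
pred peg [[277.7147 138.3642]]
```

View pics/w5b.png

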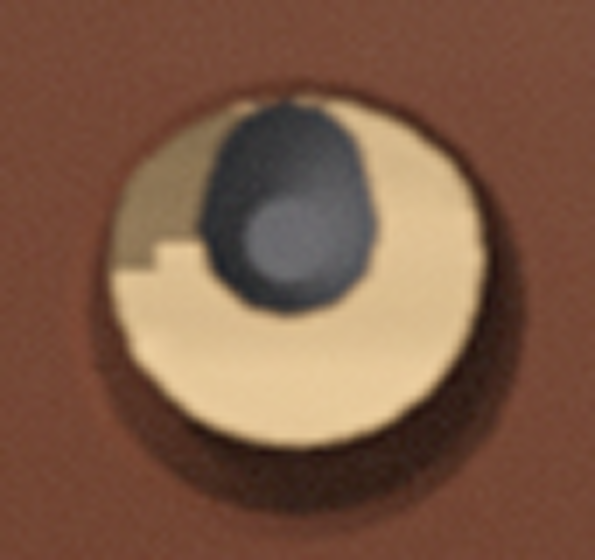

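Run:
```python
from h import *
np.set_printoptions(precision=4,suppress=True)
c=cam('wrist'); o=get_obs(); print(o['ee_pos'],o['tcp_rot'])
z=o['ee_pos'][2]-.005
f=lambda a,b:(235+a/7,115+b/7)
print('peg',ray(c,f(288,238),.042)); print('hole top',ray(c,f(308,307),z+.02)); print('hole bot',ray(c,f(299,266),z))
# predicted ellipse of rims for check
import numpy as np
h=ray(c,f(308,307),z+.02)
for zz in (z,z+.02):
    t=np.linspace(0,2*np.pi,60); q=proj(c,np.c_[h[0]+.0105*np.cos(t),h[1]+.0105*np.sin(t),0*t+zz]); q=(q-[235,115])*7
    print(q.min(0),q.max(0))
```

```text
[0.5826 0.0177 0.0848] [179.9837   0.0143  89.9459]
peg [0.535  0.0173 0.042 ]
hole top [0.5314 0.0184 0.0998]
hole bot [0.532  0.018  0.0798]
[122.9949  67.6333] [489.5952 435.184 ]
[97.3192 92.3459] [518.6973 512.4896]
```

```bash
python3 -m handwheel '[[1,0.003,-0.0008,-0.01,0],[1,0.003,-0.0008,-0.025,0],[1,0.003,-0.0008,-0.03,0],[1,0.003,-0.0008,-0.03,0]]'
python3 - <<'E'
from h import *
np.set_printoptions(precision=4,suppress=True)
c=cam('wrist'); o=get_obs(); print(o['ee_pos'],o['tcp_rot'])
crop(c,'w6b',225,330,115,205,7)
E
```

```text
time: 4.95
ee_pos: [0.5846, 0.017, 0.0529]
tcp_rot: [-179.9, 0.0, 90.0]
wrist_force: [0.1, 0.2, -1.6]
opening: 0.0489
[0.585  0.0169 0.0539] [-179.9281    0.0167   89.9566]
```

View pics/w6b.png

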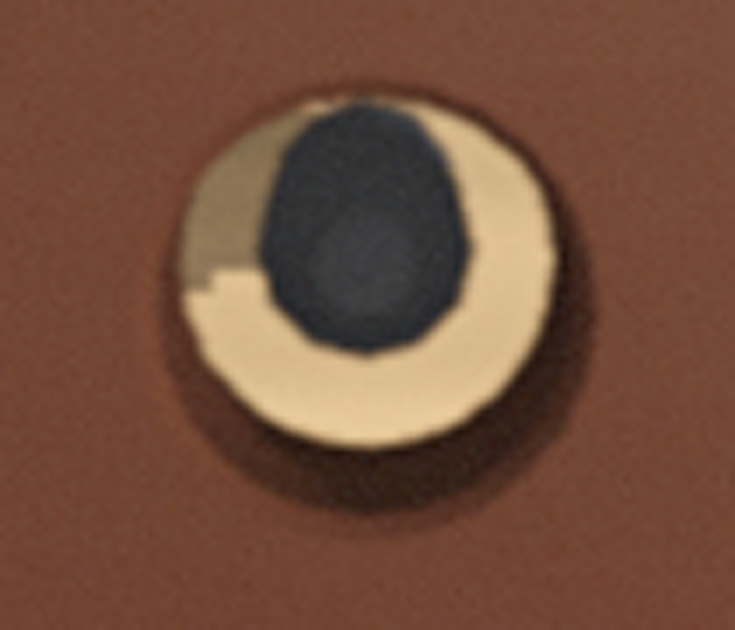

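Peg top (366,257) is within about 1 mm of the hole's bottom rim centre (368,268), so I'm lowering.

```bash
python3 -m handwheel '[[1,0.0005,0,-0.01,0],[1,0.0005,0,-0.02,0],[1,0.0005,0,-0.03,0],[1,0.0005,0,-0.038,0],[1,0.0005,0,-0.044,0]]';python3 -m handwheel '[[1,0,0,0,0],[1,0,0,-0.003,0],[1,0,0,-0.003,0]]'
```

```text
time: 5.5
ee_pos: [0.5852, 0.0169, 0.0087]
tcp_rot: [-179.9, 0.0, 90.0]
wrist_force: [-0.3, -0.4, -1.2]
opening: 0.0495
time: 5.8
ee_pos: [0.5852, 0.0169, 0.0057]
tcp_rot: [-179.9, 0.0, 90.0]
wrist_force: [0.2, -0.5, -2.4]
opening: 0.0487
```

```bash
python3 -m handwheel '[[1,0,0,-0.001,0],[1,0,0,-0.002,0],[1,0,0,-0.002,0]]'
python3 - <<'E'
from h import *
c=cam('wrist'); cv2.imwrite('pics/w7.png',c['color'])
o=get_obs(); print(o['ee_pos'],o['wrist_force'])
E
```

```text
time: 6.1
ee_pos: [0.5855, 0.0169, 0.005]
tcp_rot: [-179.9, 0.0, 90.0]
wrist_force: [-3.9, -0.5, 6.5]
opening: 0.0492
[0.5855     0.01692267 0.00503632] [-3.23549083 -0.71198488  6.8234867 ]
```

View pics/w7.png

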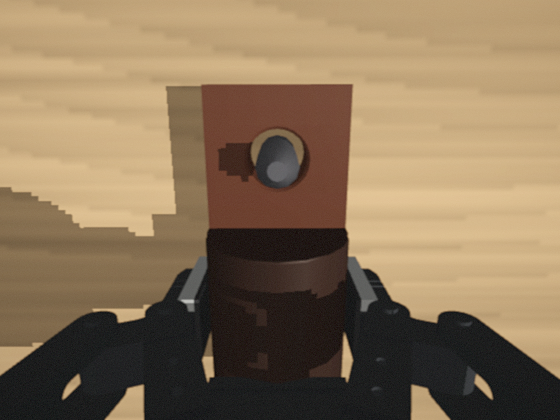

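Peg through the hole, blank on the bench (contact about 7 N). Releasing and rising.

```bash
python3 -m handwheel '[[0,0,0,0.0,0],[0,0,0,0,0],[0,0,0,0,0],[0,0,0,0,0],[0,0,0,0,0]]'; python3 -m handwheel '[[0,0,0,0.03,0],[0,0,0,0.07,0],[0,0,0,0.12,0],[0,0,0,0.17,0],[0,0,0,0.21,0]]';  python3 - <<'E'
from h import *
c=cam('scene'); s=c['color'];cv2.imwrite('pics/s8.png',s)
crop(c,'s8b',220,380,130,270,4)
o=get_obs(); print(o['q'])
E
```

```text
time: 6.65
ee_pos: [0.5855, 0.017, 0.0049]
tcp_rot: [-179.9, 0.0, 90.0]
wrist_force: [-0.1, 0.6, 0.1]
opening: 0.0852
time: 7.15
ee_pos: [0.5855, 0.017, 0.2181]
tcp_rot: [179.9, 0.0, 90.0]
wrist_force: [0.8, 0.2, 0.4]
opening: 0.0855
[ 1.66322192e+00  9.50955158e+00  1.43252291e+01  9.43194060e+01
 -1.27561440e-02  1.70817687e+00]
```

View pics/s8b.png

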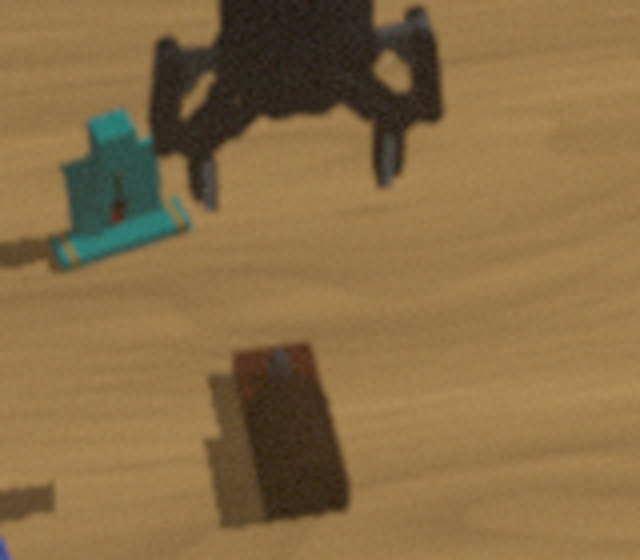

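```bash
python3 -m handwheel '[[0,-0.012,-0.029,0.01,-8],[0,-0.024,-0.058,0.02,-16],[0,-0.036,-0.087,0.02,-24],[0,-0.048,-0.116,0.02,-32],[0,-0.06,-0.145,0.02,-40]]'; python3 -m handwheel '[[0,-0.012,-0.029,0,-8],[0,-0.024,-0.058,0,-16],[0,-0.036,-0.087,0,-24],[0,-0.048,-0.115,0,-30],[0,-0.048,-0.115,0,-30]]';  python3 - <<'E'
from h import *
c=cam('wrist'); cv2.imwrite('pics/w9.png',c['color'])
o=get_obs(); print(o['q'],o['ee_pos'],o['tcp_rot'])
E
```

```text
time: 7.7
ee_pos: [0.5263, -0.1291, 0.2446]
tcp_rot: [179.5, -0.0, 49.6]
wrist_force: [0.4, -0.1, -0.8]
opening: 0.0851
time: 8.2
ee_pos: [0.4771, -0.2466, 0.2444]
tcp_rot: [179.5, 0.0, 19.3]
wrist_force: [-0.2, 0.3, -0.6]
opening: 0.0854
[-27.0013579    3.10913442   9.56636785  96.09263099  -0.34616384
  43.50616351] [ 0.47765277 -0.24532303  0.24441156] [1.79497245e+02 6.36230132e-05 1.94913769e+01]
```

View pics/w9.png

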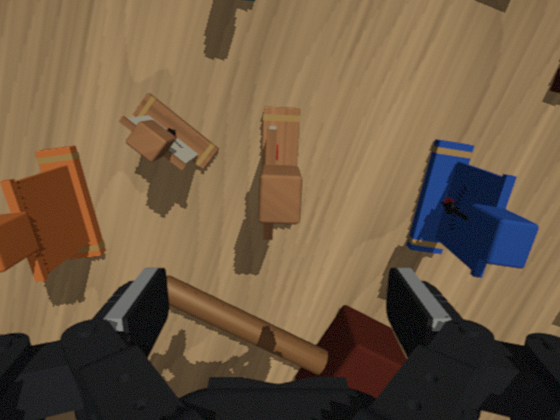

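Run:
```python
from h import *
c=cam('wrist'); crop(c,'w9b',235,325,95,245,4)
o=get_obs(); print(o['ee_pos'],o['tcp_rot'],c['origin'],c['orientation'])
```

```text
[ 0.47808094 -0.24441423  0.24441752] [ 1.79508656e+02 -9.16390939e-03  1.96195348e+01] [ 0.45363389 -0.17797619  0.38744439] [1.63464827e+02 2.51724128e-02 1.94451332e+01]
```

View pics/w9b.png

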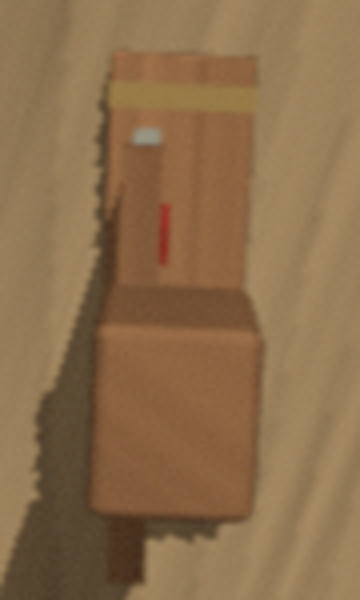

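Run:
```python
from h import *
np.set_printoptions(precision=4,suppress=True)
c=cam('wrist')
from scipy.optimize import least_squares
f=lambda a,b:(235+a/4,95+b/4)
M=np.array([(-.018,.06,.014),(.018,.06,.014),(-.015,.018,.138),(.015,.018,.138),(.015,-.018,.138),(-.015,-.018,.138)])
pix=np.array([f(110,53),f(256,55),f(97,326),f(263,333),f(254,519),f(91,515)])
def r(x):
    co,si=np.cos(x[2]),np.sin(x[2])
    return (proj(c,np.c_[x[0]+co*M[:,0]-si*M[:,1],x[1]+si*M[:,0]+co*M[:,1],M[:,2]])-pix).ravel()
s=least_squares(r,[.477,-.243,.34]); print(s.x,np.degrees(s.x[2]),s.fun.round(1))
o=get_obs();print(o['ee_pos'],o['tcp_rot'])
```

```text
[ 0.4785 -0.2424  0.3068] 17.5783295847358 [-0.2 -0.6  0.1  0.2 -1.  -1.   1.1 -1.2  0.6  1.6 -0.5  1.2]
[ 0.4784 -0.2439  0.2445] [179.5071  -0.0112  19.6889]
```

```bash
python3 -m handwheel '[[0,0,0.0015,-0.03,-2.1],[0,0,0.0015,-0.07,-2.1],[0,0,0.0015,-0.09,-2.1],[0,0,0.0015,-0.09,-2.1],[0,0,0.0015,-0.09,-2.1]]';  python3 - <<'E'
from h import *
c=cam('wrist'); cv2.imwrite('pics/w10.png',c['color'])
o=get_obs(); print(o['q'],o['ee_pos'],o['tcp_rot'])
E
```

```text
time: 8.85
ee_pos: [0.4788, -0.2416, 0.1552]
tcp_rot: [179.5, -0.0, 17.7]
wrist_force: [-0.4, -0.1, 1.9]
opening: 0.0853
[-26.61701386   1.82143438  -1.56428452  86.16479722  -0.33959975
  45.71177704] [ 0.47910637 -0.24198604  0.15600389] [ 1.79443045e+02 -8.46305894e-02  1.76702884e+01]
```

View pics/w10.png

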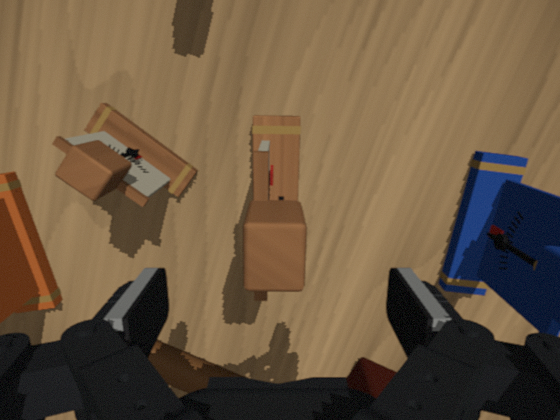

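The handle is centred (275,246) and aligned, so I'm descending and gripping.

```bash
python3 -m handwheel '[[0,0,0,-0.02,0],[0,0,0,-0.04,0],[0,0,0,-0.054,0],[0,0,0,-0.054,0]]' 30;python3 -m handwheel '[[1,0,0,0,0],[1,0,0,0,0],[1,0,0,0,0],[1,0,0,0,0],[1,0,0,0,0]]' 30;  python3 - <<'E'
from h import *
c=cam('wrist'); cv2.imwrite('pics/w11.png',c['color'])
c=cam('scene'); crop(c,'s11',130,260,120,260,4)
E
```

```text
time: 9.3
ee_pos: [0.4788, -0.2417, 0.1012]
tcp_rot: [179.5, -0.0, 17.7]
wrist_force: [-0.5, 0.5, 0.4]
opening: 0.0851
time: 9.8
ee_pos: [0.479, -0.242, 0.102]
tcp_rot: [179.4, -0.1, 17.7]
wrist_force: [-1.3, -0.5, 4.1]
opening: 0.0296
```

View pics/w11.png

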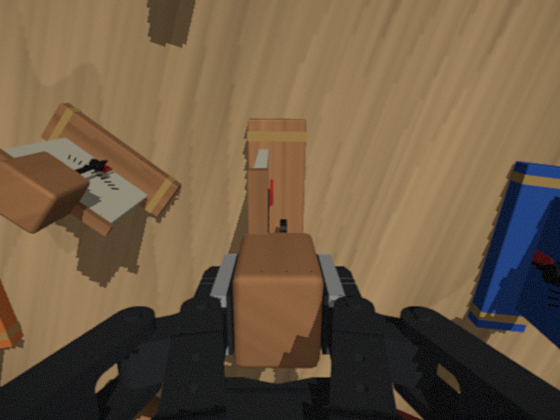

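View pics/s11.png

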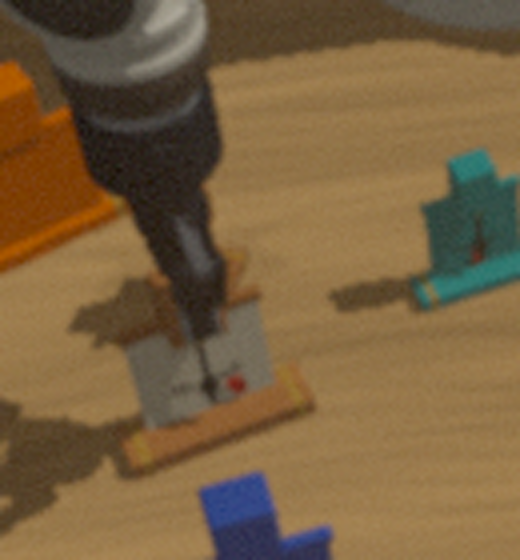

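```bash
python3 -m handwheel '[[1,0,0,0.01,0],[1,0,0,0.03,0],[1,0,0,0.06,0],[1,0,0,0.08,0],[1,0,0,0.09,0]]'; python3 -m handwheel '[[1,0.02,0.04,0.01,-3],[1,0.04,0.085,0.02,-7],[1,0.06,0.13,0.02,-10],[1,0.08,0.175,0.02,-14],[1,0.1,0.22,0.02,-17]]';  python3 - <<'E'
from h import *
c=cam('wrist'); cv2.imwrite('pics/w12.png',c['color'])
c=cam('scene'); cv2.imwrite('pics/s12.png',c['color']);crop(c,'s12b',230,370,110,260,4)
o=get_obs(); print(o['wrist_force'],o['torque'],o['ee_pos'],o['tcp_rot'],o['opening'])
E
```

```text
time: 10.4
ee_pos: [0.4795, -0.2421, 0.1941]
tcp_rot: [179.4, -0.2, 17.7]
wrist_force: [-0.5, -0.7, -3.7]
opening: 0.0296
time: 10.9
ee_pos: [0.5797, -0.0201, 0.2135]
tcp_rot: [179.4, -0.1, 0.5]
wrist_force: [1.3, -1.2, -2.6]
opening: 0.0297
[-0.10945929 -0.5686881  -3.07696188] [-0.08880159  0.02529609 -0.0276401 ] [ 0.5807231  -0.01686125  0.21246105] [ 1.79476869e+02 -5.42327055e-02  8.97215385e-01] 0.029479764610348725
```

View pics/w12.png

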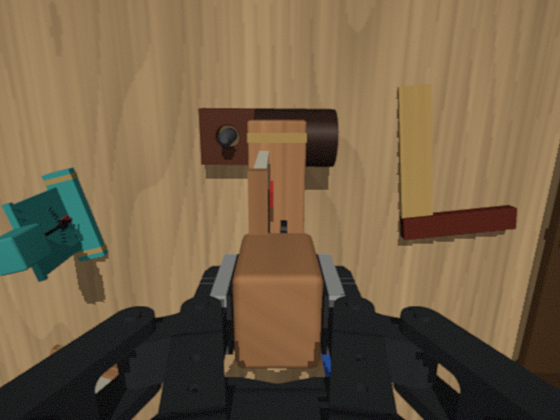

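View pics/s12b.png

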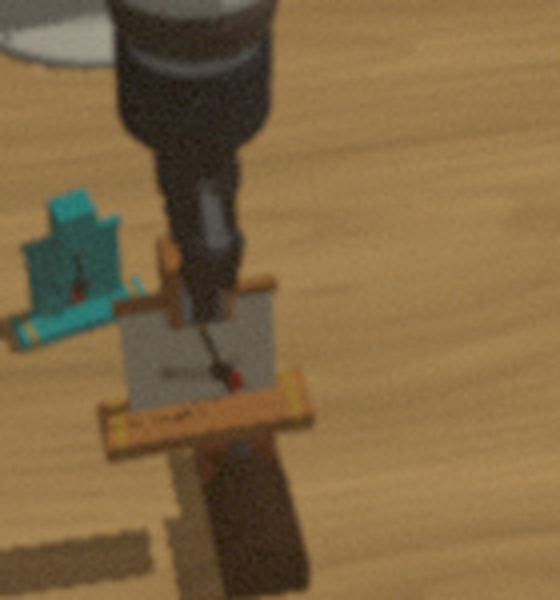

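Run:
```python
from h import *
np.set_printoptions(precision=1,suppress=True)
c=cam('wrist')
o=get_obs(); print(np.round(o['ee_pos'],4),o['tcp_rot'])
B=np.array([.595,.0173,0])
Q=[(-.085,-.025,.02),(-.085,.025,.02),(-.035,.025,.025),(.035,.025,.025),(.035,-.025,.025),(.035,0,.05),(-.035,0,.05),(-.06,0,.042)]
print(proj(c,B+np.array(Q)))
crop(c,'w13',190,350,95,180,5)
```

```text
[ 0.6 -0.   0.2] [179.4  -0.    0.9]
[[200.5 167.2]
 [198.  111. ]
 [254.5 112.1]
 [335.1 113.3]
 [331.8 170.2]
 [337.9 145.9]
 [252.8 144.6]
 [223.7 143. ]]
```

View pics/w13.png

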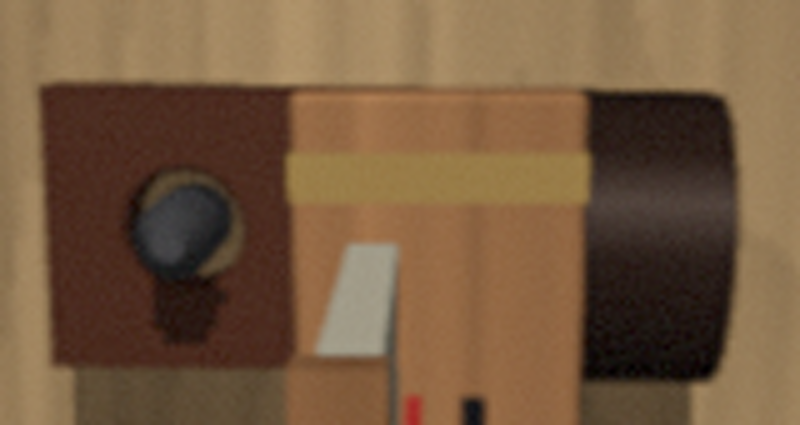

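Run:
```python
from h import *
o=get_obs(); print(o['ee_pos'],o['tcp_rot'],o['time'])
```

```text
[ 0.57988545 -0.01918253  0.21265037] [ 1.79402730e+02 -2.25237425e-02  9.21935925e-01] 11.05
```

```bash
python3 -m handwheel '[[1,0.007,0.023,-0.01,-0.9],[1,0.015,0.046,-0.025,-0.9],[1,0.015,0.046,-0.045,-0.9],[1,0.015,0.046,-0.052,-0.9],[1,0.015,0.046,-0.052,-0.9]]'; python3 -m handwheel '[[1,0,0,0,0],[1,0,0,0,0],[1,0,0,0,0],[1,0,0,0,0],[1,0,0,0,0]]'
python3 - <<'E'
from h import *
c=cam('wrist'); cv2.imwrite('pics/w14.png',c['color'])
c=cam('scene'); crop(c,'s14',230,370,140,280,5)
o=get_obs(); print(o['wrist_force'],o['torque'],o['ee_pos'],o['tcp_rot'],o['opening'])
E
```

```text
time: 11.55
ee_pos: [0.594, 0.0259, 0.1593]
tcp_rot: [179.4, 0.1, -0.0]
wrist_force: [0.4, -0.3, -3.4]
opening: 0.0295
time: 12.05
ee_pos: [0.5941, 0.0259, 0.1597]
tcp_rot: [179.4, 0.1, -0.0]
wrist_force: [-0.6, 0.1, -3.1]
opening: 0.03
[-0.74227297  0.09536079 -3.35791664] [ 0.0094574   0.04748631 -0.02851292] [0.59397765 0.02595203 0.15945517] [ 1.79382487e+02  1.29396540e-01 -1.41080784e-02] 0.02991617881327015
```

View pics/w14.png

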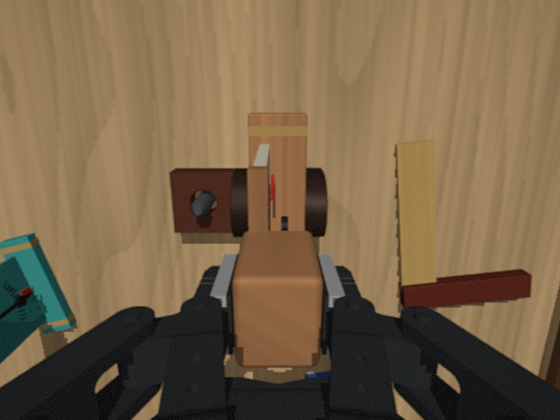

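View pics/s14.png

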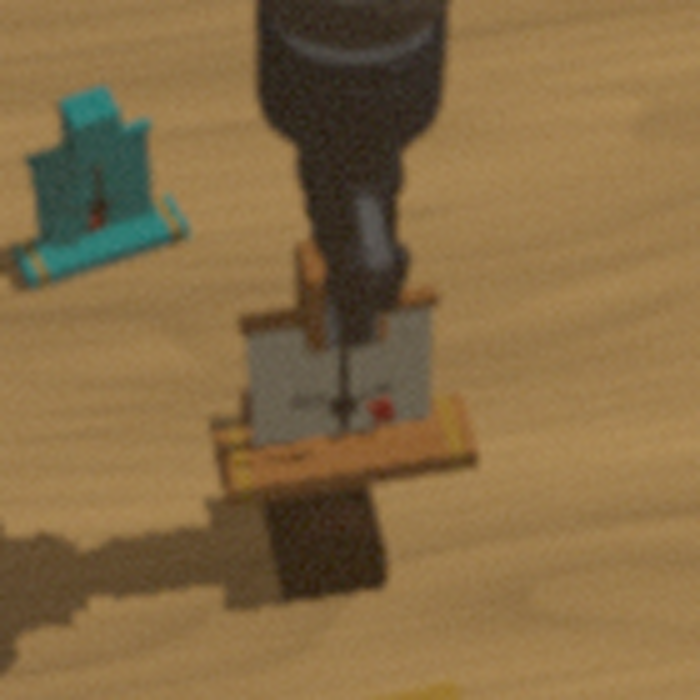

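Run:
```python
from h import *
np.set_printoptions(precision=1,suppress=True)
c=cam('scene'); G=np.array([.594,.026,.0575])
for xo in (.005,.012):
  for a in (0,.1,.2,.3,.35):
    print(xo,a,(proj(c,G+[xo,.06*np.sin(a),.088-.06*np.cos(a)])-[230,140])*5)
print((proj(c,G+[[.018,.06,.014],[.018,-.06,.014],[.018,0,0],[0.012,0,.088]])-[230,140])*5)
```

```text
0.005 0 [[340.1 431.1]]
0.005 0.1 [[352.9 428.9]]
0.005 0.2 [[365.5 425.8]]
0.005 0.3 [[377.9 422. ]]
0.005 0.35 [[384.  419.8]]
0.012 0 [[343.1 442.7]]
0.012 0.1 [[355.9 440.4]]
0.012 0.2 [[368.6 437.3]]
0.012 0.3 [[381.  433.5]]
0.012 0.35 [[387.2 431.3]]
[[472.  453.4]
 [216.9 490.5]
 [344.9 490.7]
 [344.6 356.1]]
```

Run:
```python
from h import *
np.set_printoptions(precision=1,suppress=True)
c=cam('scene'); crop(c,'s15',265,335,190,250,11)
G=np.array([.594,.026,.0575])
print((proj(c,G+[[.018,.06,.014],[.018,-.06,.014],[-.018,-.06,.014],[.018,.06,0],[.018,-.06,0],[0,.042,.09],[0,-.042,.09]])-[265,190])*11)
```

```text
[[653.4 447.5]
 [ 92.3 529. ]
 [ 65.3 398.5]
 [650.1 489.1]
 [ 94.1 570.4]
 [565.3 154.7]
 [156.4 211.5]]
```

View pics/s15.png

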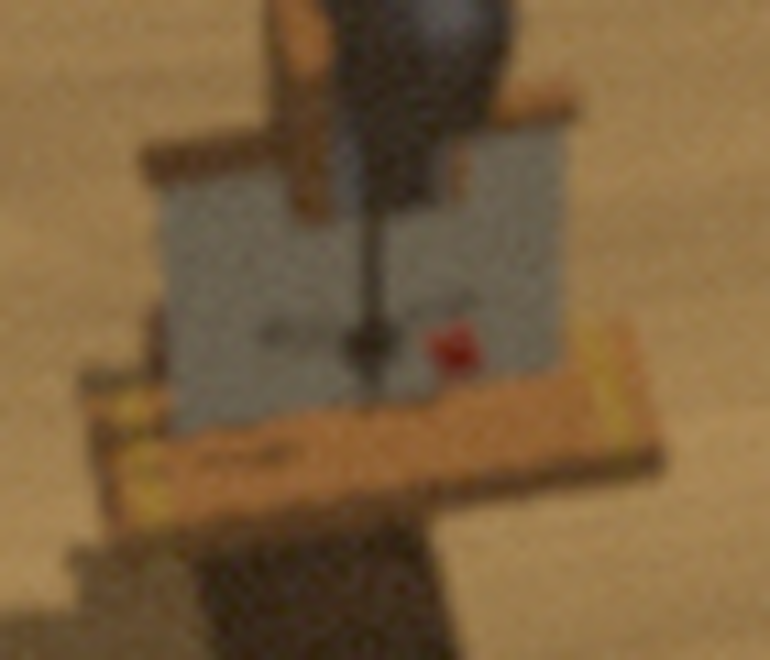

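Tab at ≈(306,221), pointer bob at ≈(299,221) in the full scene image. With the gauge upright this puts the tab at about 0.30 rad. Touching down gently next.

```bash
python3 -m handwheel '[[1,0.001,0,-0.002,0],[1,0.001,0,-0.004,0],[1,0.001,0,-0.006,0],[1,0.001,0,-0.0065,0],[1,0.001,0,-0.0065,0]]'; python3 -m handwheel '[[1,0,0,-0.001,0],[1,0,0,-0.001,0],[1,0,0,-0.001,0]]'
```

```text
time: 12.75
ee_pos: [0.5949, 0.026, 0.1527]
tcp_rot: [179.4, 0.1, -0.0]
wrist_force: [0.0, 0.5, -3.6]
opening: 0.0295
time: 13.05
ee_pos: [0.595, 0.026, 0.1524]
tcp_rot: [179.4, 0.1, -0.0]
wrist_force: [-2.7, 0.3, 4.0]
opening: 0.0301
```

```bash
python3 -m handwheel '[[1,0,0,-0.001,0],[1,0,0,-0.001,0],[1,0,0,-0.001,0]]'
```

```text
time: 13.35
ee_pos: [0.595, 0.026, 0.1524]
tcp_rot: [179.4, 0.0, -0.0]
wrist_force: [-2.2, -0.6, 6.9]
opening: 0.0298
```

Touching at about 10 N. I start rocking by moving the grip towards +y with light downward pressure.

```bash
python3 -m handwheel '[[1,0,0.002,-0.0008,0],[1,0,0.004,-0.001,0],[1,0,0.006,-0.001,0],[1,0,0.008,-0.0012,0],[1,0,0.01,-0.0014,0]]'
python3 - <<'E'
from h import *
c=cam('scene'); crop(c,'s16',265,335,190,250,11)
o=get_obs(); print(o['wrist_force'],o['torque'],o['ee_pos'],o['tcp_rot'],o['opening'])
E
```

```text
time: 13.85
ee_pos: [0.5951, 0.0361, 0.1511]
tcp_rot: [179.4, 0.0, -0.0]
wrist_force: [-0.8, -2.6, 2.8]
opening: 0.0296
[-1.48753394 -1.52150173  5.87098284] [-0.80856114  0.35795431 -0.01126065] [0.5950673  0.03633414 0.15102778] [ 1.79384301e+02  3.46524157e-02 -5.59478391e-03] 0.029454010874481858
```

View pics/s16.png

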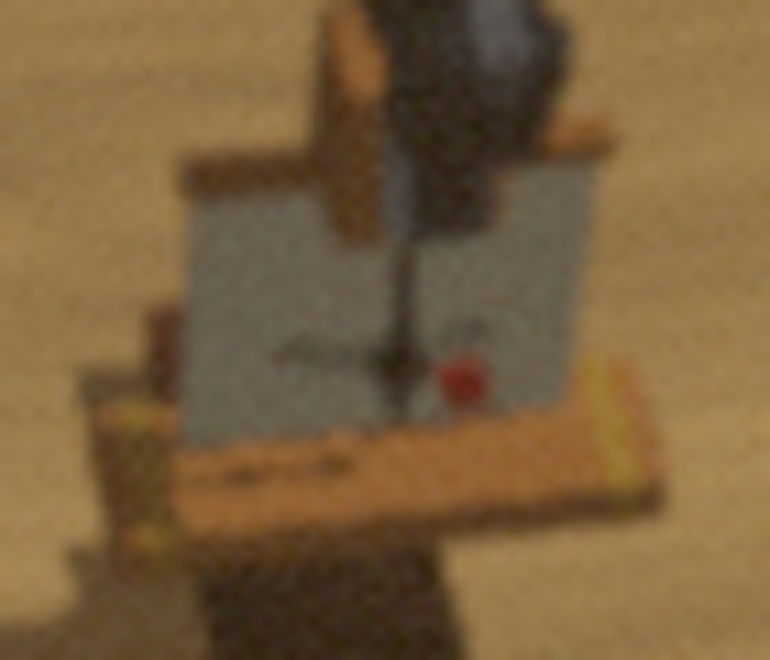

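It rocks: pointer–tab gap is down from 85 to 65 crop px. Continuing.

```bash
python3 -m handwheel '[[1,0,0.0025,-0.0012,0],[1,0,0.005,-0.0016,0],[1,0,0.0075,-0.002,0],[1,0,0.01,-0.0025,0],[1,0,0.012,-0.003,0]]'
python3 - <<'E'
from h import *
c=cam('scene'); crop(c,'s17',265,335,190,250,11)
o=get_obs(); print(o['wrist_force'],o['torque'],o['ee_pos'],o['tcp_rot'],o['opening'])
E
```

```text
time: 14.4
ee_pos: [0.5952, 0.0486, 0.1484]
tcp_rot: [179.4, 0.0, 0.0]
wrist_force: [-2.2, -1.6, 6.2]
opening: 0.0296
[-1.67668468 -0.30402137  6.13973018] [-0.4871706   0.53364225 -0.04312894] [0.59514662 0.04890077 0.14832811] [1.79405582e+02 6.83655847e-03 1.31495367e-02] 0.02982287897930965
```

View pics/s17.png

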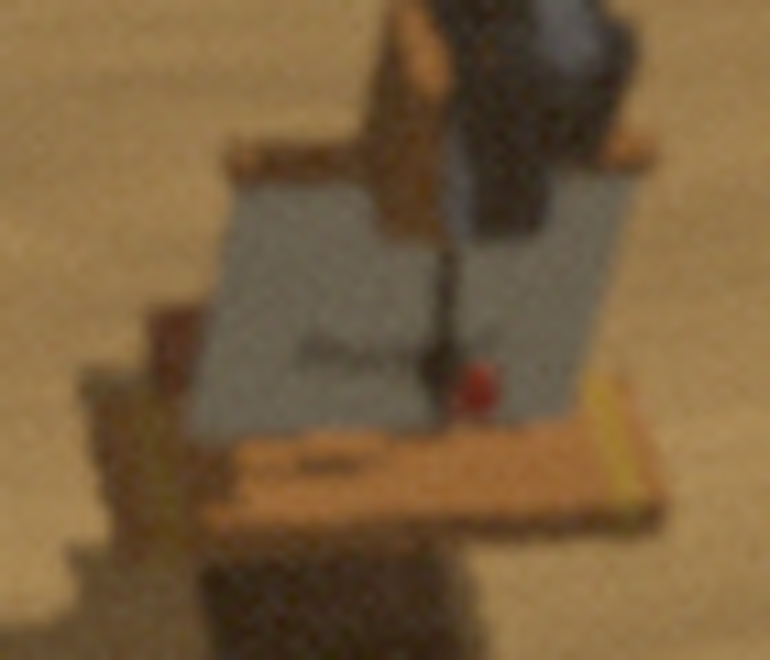

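```bash
python3 -m handwheel '[[1,0,0.0025,-0.0014,0],[1,0,0.005,-0.0018,0],[1,0,0.0075,-0.0023,0],[1,0,0.01,-0.0028,0],[1,0,0.0125,-0.0033,0]]'; python3 -m handwheel '[[1,0,0.001,-0.0008,0],[1,0,0.001,-0.0009,0],[1,0,0.001,-0.0009,0],[1,0,0.001,-0.0009,0],[1,0,0.001,-0.0009,0]]'
python3 - <<'E'
from h import *
c=cam('scene'); crop(c,'s18',265,335,190,250,11)
o=get_obs(); print(o['wrist_force'],o['torque'],o['ee_pos'],o['tcp_rot'],o['opening'])
E
```

```text
time: 14.95
ee_pos: [0.5953, 0.0616, 0.1449]
tcp_rot: [179.4, -0.0, 0.0]
wrist_force: [-0.4, -1.3, 2.8]
opening: 0.0297
time: 15.45
ee_pos: [0.5954, 0.0631, 0.1443]
tcp_rot: [179.5, -0.0, 0.0]
wrist_force: [-0.9, 0.9, 5.9]
opening: 0.0295
[-1.43624521  0.88115166  5.87375781] [-0.18927326  0.37642899 -0.12349552] [0.59541031 0.06313598 0.14434966] [ 1.79460034e+02 -3.68216657e-02  3.53409872e-02] 0.029763188872991706
```

View pics/s18.png

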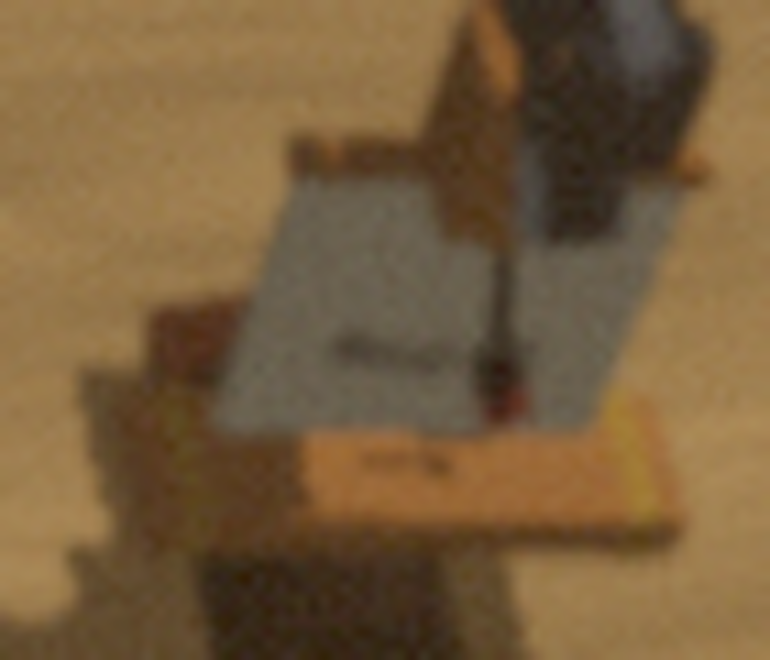

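```bash
python3 -m handwheel '[[1,0,0.0015,-0.0012,0],[1,0,0.003,-0.0014,0],[1,0,0.003,-0.0014,0],[1,0,0.003,-0.0014,0],[1,0,0.003,-0.0014,0]]'
python3 - <<'E'
from h import *
ims=[]
for i in range(12):
    c=cam('scene'); ims.append(c['color'].astype(float))
m=np.mean(ims[4:],0); 
cv2.imwrite('pics/s19.png',cv2.resize(m[205:240,290:330].astype(np.uint8),None,fx=18,fy=16,interpolation=cv2.INTER_CUBIC))
np.save('m.npy',m)
o=get_obs(); print(o['wrist_force'],o['torque'],o['ee_pos'],o['tcp_rot'],o['opening'],o['time'])
E
```

```text
time: 16.0
ee_pos: [0.5954, 0.0665, 0.1431]
tcp_rot: [179.5, -0.0, 0.1]
wrist_force: [-1.8, 0.5, 5.5]
opening: 0.0294
[-2.31514396 -0.50704402  5.58130826] [-0.30073868  0.42817073 -0.02088641] [0.59541838 0.06645913 0.14308135] [ 1.79494529e+02 -4.39623560e-02  4.49434870e-02] 0.029566497275920443 16.6
```

View pics/s19.png

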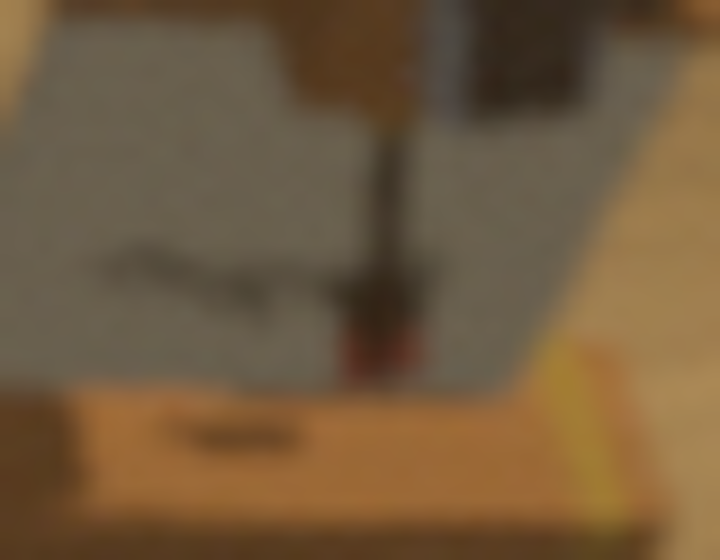

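The pointer (crop column 380) is centred on the tab (red visible from 342 to 418). Now checking foot position and that the blank hasn't shifted.

Run:
```python
from h import *
np.set_printoptions(precision=1,suppress=True)
c=cam('scene')
for phi in (.26,.3,.34):
  for fy in (.026,.031,.036):
    y=np.array([0,np.cos(phi),-np.sin(phi)]); z=np.array([0,np.sin(phi),np.cos(phi)]); x=np.array([1,0,0])
    G=np.array([.5954,fy,.0482]); T=lambda a,b,d:G+a*x+b*y+d*z
    print(phi,fy,proj(c,[T(.018,.06,0),T(.018,-.06,0),T(.018,.06,.014)]).ravel(), 'tip rel',)
crop(c,'s20',255,345,180,260,8)
w=cam('wrist'); cv2.imwrite('pics/w20.png',w['color'])
B=np.array([.595,.0167,0]); print(proj(w,B+np.array([(-.085,-.025,.02),(-.085,.025,.02),(.035,.025,.025),(.035,-.025,.025)])))
```

```text
0.26 0.026 [322.9 241.6 274.4 240.6 324.7 237.8] tip rel
0.26 0.031 [324.9 241.3 276.6 240.3 326.7 237.5] tip rel
0.26 0.036 [327.  241.  278.7 239.9 328.8 237.2] tip rel
0.3 0.026 [322.6 242.2 274.7 239.9 324.5 238.5] tip rel
0.3 0.031 [324.6 241.9 276.8 239.6 326.6 238.2] tip rel
0.3 0.036 [326.7 241.6 279.  239.3 328.7 237.9] tip rel
0.34 0.026 [322.2 242.8 275.  239.2 324.4 239.1] tip rel
0.34 0.031 [324.3 242.5 277.1 238.9 326.5 238.8] tip rel
0.34 0.036 [326.3 242.2 279.3 238.6 328.5 238.5] tip rel
[[171.3 287.4]
 [165.9 228.9]
 [323.5 231.1]
 [321.2 290.5]]
```

View pics/s20.png

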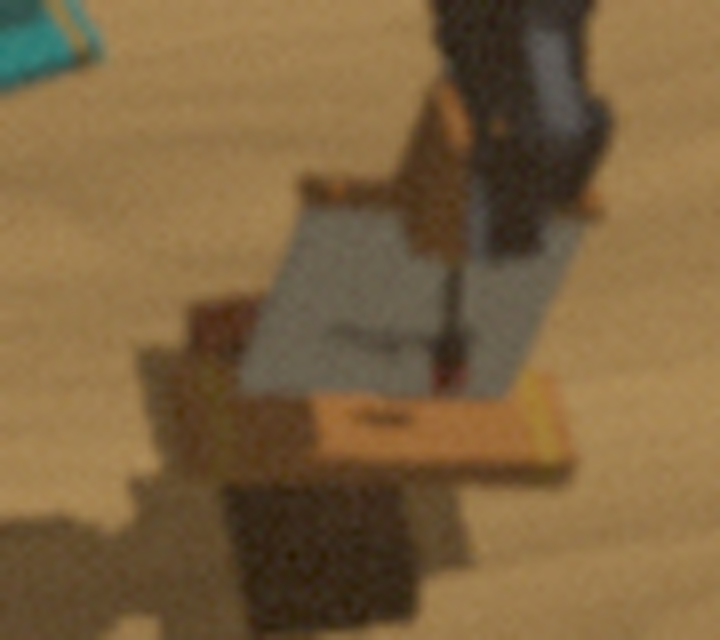

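View pics/w20.png

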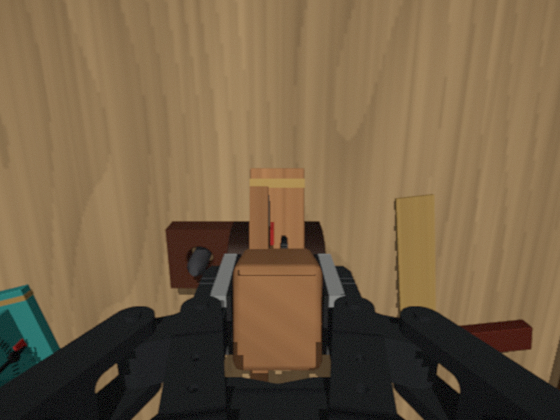

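Run:
```python
from h import *
np.set_printoptions(precision=1,suppress=True)
w=cam('wrist'); crop(w,'w21',155,335,210,300,4)
for n,B in (('b',np.array([.595,.0167,0])),):
  Q=np.array([(-.085,-.025,.02),(-.085,.025,.02),(-.035,.025,.02),(-.035,.025,.025),(.035,.025,.025),(.035,.0177,.0427),(.035,-.025,.025),(-.06,0,.042),(-.06,0,0)])
  print((proj(w,B+Q)-[155,210])*4)
o=get_obs(); print(o['ee_pos'],o['wrist_force'],w['origin'],w['orientation'])
```

```text
[[ 65.1 309.8]
 [ 43.8  75.5]
 [305.   75.5]
 [301.9  84.5]
 [673.9  84.5]
 [684.4 157.5]
 [664.9 322.2]
 [158.1 246.1]
 [201.1 155.5]]
[0.6 0.1 0.1] [-1.1  0.4  5.6] [0.6 0.1 0.3] [163.5  -0.   -0. ]
```

View pics/w21.png

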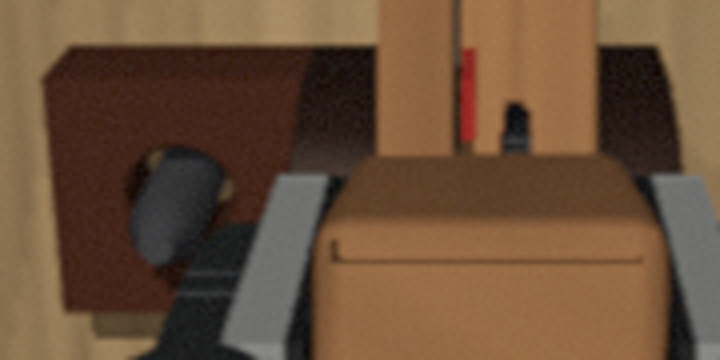

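The blank sits exactly where predicted (tang corners at (45,75) and (65,310), matching the model). Net crown force is about 9 N and the pointer is still on the tab, so I'm handing in.

Run:
```python
from h import *
from workcell import job_done
o=get_obs(); print(o['time'],o['wrist_force'],o['opening'])
job_done()
```

```text
16.75 [-1.12160186  0.41248403  5.61074681] 0.029619359965444705
the job is handed in; nothing more can be done
```

I slipped the blank over the peg, let it go flat on the bench, and rocked the wooden angle gauge on its crown until the pointer sat on the red tab. I handed in at 16.75 s, still gripping the handle; no verdict is reported.

**Last checks:**
- **Blank:** its edges in the wrist picture match its seated pose to within a pixel, so it did not move while I rocked the gauge.
- **Gauge:** the foot is square across the crown. By calculation its middle is about 14 mm from the crown's middle (limit 25 mm) and about 48 mm high.
- **Force on the crown:** about 9 N net and steady, with the handle gripped at a 30 N setting.
- **Pointer:** still, and centred on the tab to about one scene pixel (about 2 mm). The tilt is about 0.30 rad.
- **Disagreement:** the foot's right front corner showed about 2 pixels higher in the scene picture than I calculated, partly in line with a smaller offset seen before contact. I left it.
- **Not checked at the end:** I did not re-measure the mallet, try square or scoop, but I never commanded a move near them and saw no unexpected force.

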